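# Lay the red tool case flat and push it home

## Task

The red tool case stands on edge on the black parking mat of the workshop trolley: tip it over by pushing, away from the robot, so that it lies flat with its yellow-striped lid up, then push it along the mat until its far edge is flush against the mat's red rear rim. Only push it, never pick it up, and leave the blue case standing and everything else where it is.

Things in the scene. Friction and masses are not known exactly. Their poses are not given: they have to be found in the camera images.
- red_case: Red closed plastic tool case, 150 mm wide (y), 120 tall (z), 50 thick (x), 0.4 to 0.9 kg, standing free on its long narrow edge. Origin: centre of the edge face it stands on. x points roughly away from the robot, to the rim; the lid with two yellow stripes is the -x face. Lying as wanted, x points down, z to the rim, and the origin is the centre of the near edge face.
- red_case_mid (a point): The centre of the red case: 60 mm above the mat standing, 25 mm lying flat. The case is solid (its black grip panels are flush). Pushed near the top it tips about its lower far edge, and past about 23 degrees it falls the rest of the way by itself.
- red_case_top_left (a point): One end (+y) of the middle line of the red case's top edge face; lying as wanted this is one end of the far edge face, which must meet the rim.
- red_case_top_right (a point): The other end (-y) of the same line, 150 mm from the first.
- blue_case: A blue case of the same shape and size with white stripes, standing beside the red one (some 60 mm between them; either may be the left one). Origin and axes as for the red case. To be left alone.
- bay: The parking mat, fixed: black rubber 280 mm (x) by 540 mm (y), 4 mm thick, top 4 mm above the work surface. Its x axis points from the robot side to the rim. The origin lies on the work surface; the mat runs from x = -155 to +125 mm and y = -270 to +270 mm.
- rim (a point): A point on the near face of the red rear rim, at the middle of its length and 20 mm above the work surface. Its axes are those of the mat: x at right angles to the rim, away from the mat; y along the rim. The rim is a fixed bar 40 mm high, 14 mm thick and 540 mm long. The standing cases start some 190 to 240 mm before it.
- tape: Roll of yellow tape lying flat at the left end of the mat, 52 mm across, 24 mm high; origin at the centre of its underside.
- socket: Steel socket standing at the right end of the mat, 28 mm across, 36 mm high; origin at the centre of its underside.
- spray: Spray can standing behind the rim, 54 mm across, 190 mm tall; origin at the centre of its underside.
- driver: Screwdriver lying on the trolley top, right of the mat; origin under its middle.
- spanner: Spanner lying on the trolley top, left of the mat; origin under its middle.
- mug: Blue mug, 80 mm across, 90 mm tall, far left on the trolley top; origin at the centre of its underside.
Not all that is in view belongs to the job. What is shaped like the red_case but green, orange or purple is not meant.

How it is judged:
By the outcome, as a careful person would: the job done as asked, in the order asked, and still so for the second after the job is handed in, with the robot touching nothing.
It also fails if it takes over 45 s, if anything falls off the work surface, if the arm or the gripper's body presses on something with over 40 N, if the wrist force passes 120 N, or if a joint passes its speed limit or range.

## Robot

A 6-joint arm with a two-finger parallel gripper is mounted at the origin on the work surface. World frame = base frame: x ahead of the robot, y to its left, z up, the work surface at z = 0. Lengths are in m, angles in rad, forces in N, time in s.
With the tool pointing down it reaches from about 0.3 to 0.825 m from the base axis. Payload 5.4 kg.
Tool frame: the origin (TCP) lies midway between the tips of the shut fingers; the grasp point (between the pads) lies 19 mm behind it (ctrl.grip_depth is the z of the grasp point in the tool frame, in m); z points along the fingers, y is the direction in which the jaws open and shut (so a half turn about z gives the same grasp; the last joint's range is limited). The gripper opens to 92 mm and grips with 3 to 60 N. Pads are 20 mm wide; open, the fingers measure 128 mm over their backs; the gripper's body (75 mm by 189 mm) begins 69 mm behind the grasp point.
Start: joints at [1.034, 0.158, 1.597, -0, 1.386, -0.21], TCP at [0.185, 0.545, 0.215] pointing down, gripper open.
Joint ranges: [-2.91, 2.91], [-0.94, 2.29], [0.18, 2.7], [-1.29, 4.43], [0.17, 2.64], [-3, 3]. Speed limits (rad/s): [2.57, 2.57, 3.14, 3.14, 3.14, 3.14].

## Interface

Orientations are given as a 3x3 rotation matrix whose columns are the frame's x, y, z axes.
In Python, from workcell import ctrl gives the robot as it stands.
- The arm moves only by the shell command python3 -m inch 'ROWS' [OPENING] [FORCE]. ROWS is JSON, a list of rows, each a list of 2 entries, a list of its own where there are three numbers: the shift along the tool's x, y, z in cm, then the turn about the tool's z in degrees. In form: [[[tx, ty, tz], spin], ...]. A call has 1 to 5 rows; each row is the pose to reach, as a shift and turn from the pose commanded when the call began, along the tool's axes at that moment; what a row does not reach only later rows make up. A row lasts 1/8 s, in which the tool goes at most 62.5 mm and 10.7 degrees, less where a joint would pass 70% of its speed; a pose out of reach is approached as far as the arm can. A call with a gripper value outside its range is refused whole. OPENING is the finger opening in cm, from 0 to 9.19, set as the call begins (- or left out, the last holds). The fingers move at their own pace and stop on an object; FORCE is the grip in N (left out, the last holds). Time passes only in rows, so rows that repeat a pose let the fingers close. It gives the time, the measured TCP pose, the force and the opening at its end, in the units of the state.
- ctrl.read_state(): the state, without advancing time (a new reading comes with each control period).
- ctrl.get_image(name): name is "side" or "top" or "wrist"; returns a dict with "frame" (480x640x3 uint8, red, green, blue), "fov_y" (degrees; the focal length in pixels is half the picture's height over the tangent of half this angle, whatever the lens; pixels are square), "cx", "cy" (the principal point, pixels), "k1" (the pictures are not rectified: a ray, as slopes to the right and down, at radius r is drawn at 1 + k1 r^2 times it, then the intrinsics apply), "xyz" and "orientation" of the camera in the world. Camera axes: x right, y down, z forward; pixel columns grow to the right and rows downward; lengths in m; the calibration is good to about 2 mm. A picture is of the moment at which its call begins. There is no depth.
- ctrl.sign_off(): hands the job in, once; it reports no verdict.
Trained networks look in the newest picture that a camera, given by its name, has taken for a name from the list of things; names that differ only in an ending like _2 or _b are one class to them, and where a whole thing is asked for, a point or a joint stands for the part that bears it (a point fixed in the world has none). Each returns a list of dicts, best first, with "p" (0 to 1); they miss things now and then, are a little off and sometimes report something else, mostly with a low value. They report only what shows in the picture. A call takes as long as a camera call. They do not tell look-alikes from the thing itself.
- ctrl.boxes_of(name, camera): "bbox" ([centre column, centre row, width, height] as shares, 0 to 1, of the picture: columns of its width, rows of its height, round what is visible of it).
- ctrl.outline_of(name, camera): "pixels" (480x640 bool, what is visible of it) and "bbox" ([centre column, centre row, width, height] as shares, 0 to 1, of the picture: columns of its width, rows of its height, round what is visible of it).
- ctrl.mark_of(name, camera): "at" ([column, row] as shares, 0 to 1, of the picture: columns of its width, rows of its height: a listed point, or the origin of a listed thing).
The state is a dict: "t": time; "q": joint angles; "joint_velocities": joint speeds; "joint_efforts": joint torques, N m; "position": TCP position; "eef_rot": TCP orientation; "ft_force": force on the tool from outside, world axes, zero at the start; "wrist_torque": the same for the moment, N m; "gripper_width": finger opening in m.
Only numpy, scipy, OpenCV 4.12 (cv2) and the standard library are available. Lean on these libraries where they do the work, as an engineer would, in place of code of your own. Each camera call takes 0.05 s, during which the arm holds its last target. There are 200 camera calls.

## Working session

There is one attempt and no reset: what is moved stays moved. The work goes in short steps, Python scripts to look and compute and a shell command to move; the robot and the scene stay as the last step left them, time stands still between calls to the robot, and variables do not carry over. Pictures are saved under pics/ and viewed, about 8 in all and at most 12, crops included, and the job is handed in when it is done.

```bash
mkdir -p pics; ls; cat > h.py <<'E'
import numpy as np, cv2
from workcell import ctrl
def K(im):
    f=240/np.tan(np.radians(im["fov_y"])/2); return np.array([[f,0,im["cx"]],[0,f,im["cy"]],[0,0,1.]]),np.array([im["k1"],0,0,0.])
def ray(im,px):
    k,d=K(im); p=cv2.undistortPoints(np.array([[px]],float),k,d)[0,0]
    v=np.array(im["orientation"])@np.array([p[0],p[1],1]); return np.array(im["xyz"]),v
def onz(im,px,z):
    o,v=ray(im,px); return o+v*(z-o[2])/v[2]
def proj(im,X):
    R=np.array(im["orientation"]);k,d=K(im)
    return cv2.projectPoints(((np.atleast_2d(X)-im["xyz"])@R)[:,None],np.zeros(3),np.zeros(3),k,d)[0][:,0]
def tri(a,pa,b,pb):
    A=[];B=[]
    for im,p in((a,pa),(b,pb)):
        o,v=ray(im,p);v/=np.linalg.norm(v);M=np.eye(3)-np.outer(v,v);A.append(M);B.append(M@o)
    return np.linalg.lstsq(np.vstack(A),np.hstack(B),rcond=None)[0]
def save(im,n): cv2.imwrite("pics/"+n,im["frame"][:,:,::-1])
E
python3 - <<'E'
from h import *
np.set_printoptions(precision=4,suppress=True)
ims={}
for c in("side","top"):
    im=ims[c]=ctrl.get_image(c); save(im,c+"0.png"); print(c,im["fov_y"],im["k1"],im["xyz"],np.array(im["orientation"]).tolist())
    for n in("red_case","red_case_mid","red_case_top_left","red_case_top_right","blue_case","rim","bay"):
        print(c,n,[(round(d["p"],2),(np.array(d["at"])*[640,480]).round(1)) for d in ctrl.mark_of(n,c)][:4])
s=ctrl.read_state();print(s["t"],s["position"],np.array(s["eef_rot"]))
a=cv2.hconcat([cv2.resize(ims[c]["frame"],(400,300),interpolation=cv2.INTER_AREA) for c in ims])
E
```

```text
pics
side 43.19492630654936 0.016000102149733342 [-0.0206  1.3391  1.1505] [[-0.9234937413718091, -0.23838697982223822, 0.30055108966418714], [-0.3832460273295605, 0.5390480177920068, -0.7500331439680638], [0.01678666682841692, -0.807835925399298, -0.5891683337137628]]
side red_case [(0.89, array([406.8, 240.4])), (0.77, array([171.2, 319.9])), (0.68, array([364. , 348.7])), (0.58, array([300.5, 284.3]))]
side red_case_mid [(0.91, array([168.3, 309.4])), (0.84, array([298.2, 273.4])), (0.77, array([411.3, 225. ]))]
side red_case_top_left [(0.78, array([287.4, 269.5])), (0.68, array([170.5, 274.4]))]
side red_case_top_right [(0.79, array([154.1, 309. ])), (0.76, array([360. , 332.5])), (0.73, array([393. , 215.7])), (0.6, array([312. , 241.7]))]
side blue_case [(0.71, array([336.2, 248.1]))]
side rim [(0.65, array([257.2, 237.3]))]
side bay [(0.71, array([293.8, 255.7]))]
top 50.40033775321463 -0.08030787497836465 [0.2977 0.0205 1.3666] [[0.010968649323506127, -0.984230361762911, 0.17655107962305766], [-0.9998560712970008, -0.013080826743028663, -0.010804103953859763], [0.012943161226
[... 159 characters left out ...]
0.57, array([413.3, 337.4]))]
top red_case_mid [(0.93, array([219.4, 349.1])), (0.72, array([417.4, 342.8])), (0.71, array([278.1, 252.2])), (0.62, array([178.6, 154.4]))]
top red_case_top_left [(0.96, array([443.5, 357.8])), (0.89, array([243.5, 245.9])), (0.74, array([245.1, 351.1])), (0.6, array([200.4, 138.4]))]
top red_case_top_right [(0.89, array([184.9, 356. ])), (0.77, array([396.8, 320.8])), (0.64, array([146.5, 156.6])), (0.41, array([247.3, 246.3]))]
top blue_case [(0.76, array([361.6, 267.8]))]
top rim [(0.67, array([335. , 181.5]))]
top bay [(0.72, array([325.9, 225.9]))]
0.8 [0.1846 0.5445 0.2146] [[-0.9471  0.321   0.    ]
 [ 0.321   0.9471  0.    ]
 [-0.      0.     -1.    ]]
```

View pics/top0.png

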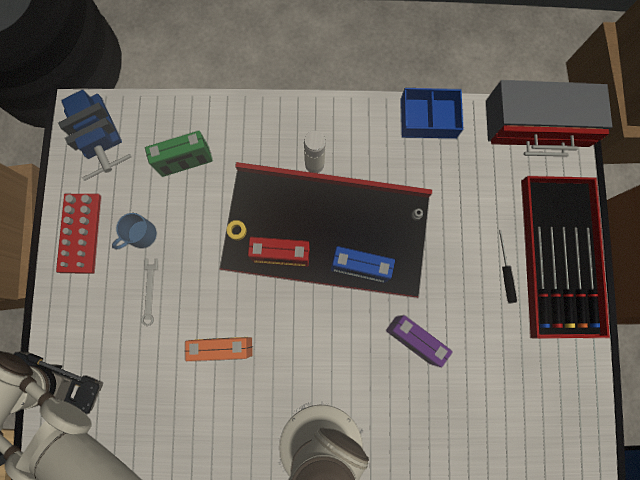

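View pics/side0.png

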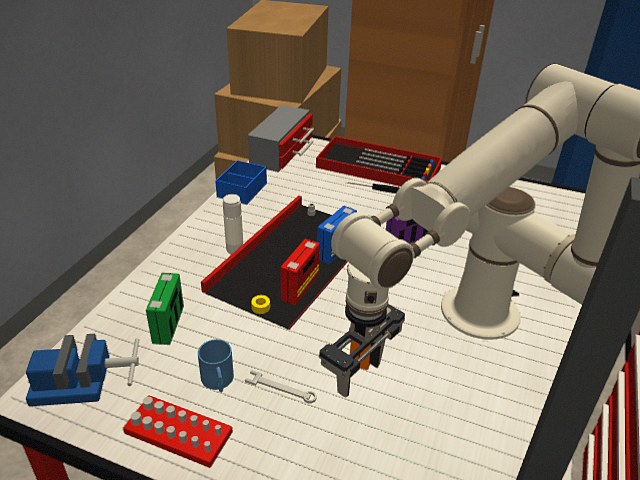

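The top view shows the red case on the mat at about (279,250), with the blue case beside it at (363,263). The look-alikes are orange (218,349), purple (420,340) and green (178,153); all three are off the mat and the wrong colour. The case meant is the red one at (279,250) top and (300,270) side. Next I'll take an enlarged crop and measure.

```bash
python3 - <<'E'
from h import *
np.set_printoptions(precision=4,suppress=True)
T=ctrl.get_image("top");S=ctrl.get_image("side")
a=cv2.resize(T["frame"][150:310,210:440],(690,480),interpolation=cv2.INTER_CUBIC)
cv2.imwrite("pics/crop.png",a[:,:,::-1])
# red mask (case) in top & side
for n,im,(x0,x1,y0,y1) in(("top",T,(240,320,225,275)),("side",S,(272,325,232,310))):
    h=cv2.cvtColor(im["frame"],cv2.COLOR_RGB2HSV); m=((h[...,0]<8)|(h[...,0]>172))&(h[...,1]>130)&(h[...,2]>50)
    mm=np.zeros_like(m);mm[y0:y1,x0:x1]=m[y0:y1,x0:x1]
    pts=np.argwhere(mm)[:,::-1].astype(np.float32); print(n,len(pts),cv2.boxPoints(cv2.minAreaRect(pts)))
# mat corners on z=.004
for p in((220,269),(418,297)): print("mat near",onz(T,p,.004))
# rim: red pixels in top
h=cv2.cvtColor(T["frame"],cv2.COLOR_RGB2HSV); m=((h[...,0]<8)|(h[...,0]>172))&(h[...,1]>110)&(h[...,2]>40)
L=[]
for c in range(245,425,6):
    r=np.where(m[155:205,c])[0]
    if len(r): L.append((c,155+r.min(),155+r.max()))
print(L[::4])
# rim near face top edge approx: lower boundary shows near face too; top far edge z=.04
far=np.array([onz(T,(c,a-.5),.04)[:2] for c,a,b in L]); low=np.array([onz(T,(c,b+.5),.004)[:2] for c,a,b in L])
for q in(far,low):
    v=cv2.fitLine(q.astype(np.float32),cv2.DIST_HUBER,0,.01,.01).ravel();print("rim line",v,np.degrees(np.arctan2(v[1],v[0])))
for n in("red_case_mid","red_case_top_left","red_case_top_right"):
    print(n)
for n in("tape","socket"):
    d=ctrl.mark_of(n,"top");print(n,[(round(e["p"],2),onz(T,np.array(e["at"])*[640,480],.004)) for e in d[:2]])
E
```

```text
top 1052 [[245.9291 272.9577]
 [248.6658 236.0123]
 [309.8486 240.5443]
 [307.1119 277.4898]]
side 1528 [[280. 238.]
 [324. 238.]
 [324. 309.]
 [280. 309.]]
mat near [0.457  0.2747 0.004 ]
mat near [ 0.3882 -0.2574  0.004 ]
[(245, np.int64(164), np.int64(167)), (269, np.int64(167), np.int64(171)), (293, np.int64(170), np.int64(176)), (317, np.int64(174), np.int64(180)), (341, np.int64(177), np.int64(183)), (365, np.int64(180), np.int64(188)), (389, np.int64(184), np.int64(191)), (413, np.int64(187), np.int64(191))]
rim line [ 0.1289  0.9917  0.7122 -0.0233] 82.59113
rim line [ 0.1463  0.9892  0.6981 -0.0663] 81.58688
red_case_mid
red_case_top_left
red_case_top_right
tape [(0.48, array([0.566, 0.237, 0.004]))]
socket [(0.66, array([ 0.6119, -0.2552,  0.004 ]))]
```

View pics/crop.png

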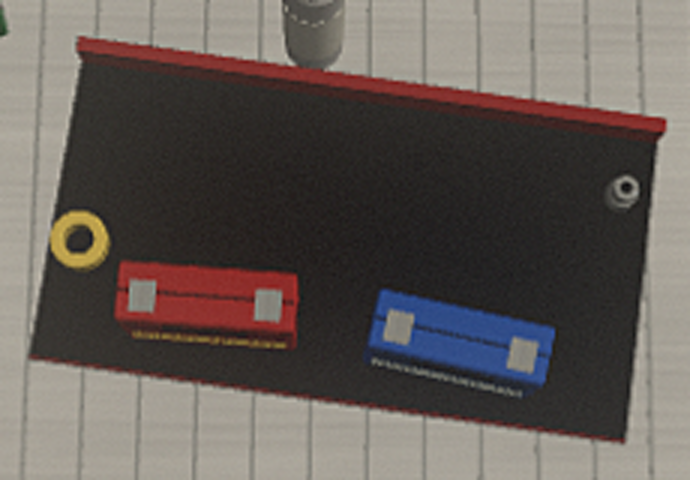

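The crop confirms it: the red case, with silver latches on top and yellow stripes on the near face, is left of the blue one. It is turned slightly relative to the mat.

```bash
python3 - <<'E'
from h import *
np.set_printoptions(precision=4,suppress=True)
T=ctrl.get_image("top");S=ctrl.get_image("side")
from scipy.optimize import least_squares
def fit(col,win):
    # silhouette fit of box (x,y,yaw) by IoU in top+side
    ms=[]
    for im,(x0,x1,y0,y1) in zip((T,S),win):
        h=cv2.cvtColor(im["frame"],cv2.COLOR_RGB2HSV)
        m=(((h[...,0]<9)|(h[...,0]>171))&(h[...,1]>120)&(h[...,2]>45)) if col=="r" else ((h[...,0]>100)&(h[...,0]<125)&(h[...,1]>120)&(h[...,2]>40))
        mm=np.zeros(m.shape,np.uint8);mm[y0:y1,x0:x1]=m[y0:y1,x0:x1]
        c=cv2.findContours(mm,0,2)[0];c=max(c,key=cv2.contourArea);mm[:]=0
        ms.append(cv2.drawContours(mm,[cv2.convexHull(c)],-1,1,-1))
    B=np.array([[x,y,z] for x in(-.025,.025) for y in(-.075,.075) for z in(.004,.124)])
    def cost(p):
        c,s=np.cos(p[2]),np.sin(p[2]);X=B@np.array([[c,s,0],[-s,c,0],[0,0,1]])+[p[0],p[1],0];t=0
        for im,m in zip((T,S),ms):
            q=proj(im,X);h=cv2.convexHull(q.astype(np.float32));M=np.zeros(m.shape,np.uint8)
            cv2.fillConvexPoly(M,np.round(h*16).astype(int),1,shift=4);t+=1-(M&m).sum()/(M|m).sum()
        return t
    from scipy.optimize import differential_evolution
    r=differential_evolution(cost,[(.4,.6),(-.25,.25),(-.5,.3)],seed=1,maxiter=60)
    print(col,r.x,np.degrees(r.x[2]),r.fun)
fit("r",((240,320,230,275),(272,322,232,310)));fit("b",((328,400,240,285),(315,358,200,270)))
for n,p in dict(rimTopNearL=(80,50),rimTopNearR=(664,132)).items(): print(n,onz(T,np.array(p)/3+[210,150],.04))
for n,p in dict(fl=(119,262),fr=(298,275)).items(): print(n,onz(T,np.array(p)/3+[210,150],.124))
for n,p in dict(matL=(30,357),matR=(625,440)).items(): print(n,onz(T,np.array(p)/3+[210,150],.004))
E
```

```text
r [ 0.4968  0.11   -0.0417] -2.3913820996337436 0.14377718491772262
b [ 0.4721 -0.1017 -0.0735] -4.211845390832356 0.4988967297404192
rimTopNearL [0.7327 0.2357 0.04  ]
rimTopNearR [ 0.6637 -0.2927  0.04  ]
fl [0.5228 0.1822 0.124 ]
fr [0.5139 0.0342 0.124 ]
matL [0.457  0.2747 0.004 ]
matR [ 0.3891 -0.2583  0.004 ]
```

```bash
python3 -m inch '[[[-4.4,-4,0],-4],[[-8.9,-8,0],-8],[[-13.3,-12,0],-12],[[-17.8,-16,0],-16],[[-22.3,-20,0],-16]]' 9.19
cat > d.py <<'E'
from h import *
import sys
np.set_printoptions(precision=4,suppress=True)
s=ctrl.read_state();R=np.array(s["eef_rot"]);p=np.array(s["position"])
t=np.array([float(a) for a in sys.argv[1:4]])
y=np.degrees(np.arctan2(R[1,1],R[0,1]))-90
print("t",s["t"],"pos",p,"yaw",y,"F",s["ft_force"],"shift cm",100*R.T@(t-p),"spin",y-float(sys.argv[4]))
E
python3 d.py .427 .114 .19 -3
```

```text
t: 1.72
position: [0.3323, 0.2819, 0.2149]
eef_rot: [[-0.999, 0.047, 0.001], [0.047, 0.999, 0.0], [-0.001, 0.0, -1.0]]
ft_force: [-0.0, 0.4, 0.3]
gripper_width: 0.0922
t 1.725 pos [0.3323 0.2819 0.2149] yaw -2.666114086029907 F [-0.03    0.4148  0.3453] shift cm [-10.2384 -16.3369   2.4911] spin 0.33388591397009293
```

```bash
python3 -m inch '[[[-3.1,-5,0],0],[[-6.2,-10,0],0],[[-9,-14.5,0],0],[[-10.2,-16.3,2],0],[[-10.2,-16.3,4]
,0]]' && python3 - <<'E'
from h import *
T=ctrl.get_image("top");S=ctrl.get_image("side");W=ctrl.get_image("wrist")
a=cv2.resize(T["frame"][150:310,210:440],(690,480),interpolation=cv2.INTER_CUBIC)
b=cv2.hconcat([cv2.resize(a,(400,300)),cv2.resize(W["frame"],(400,300))]);cv2.imwrite("pics/c2.png",b[:,:,::-1])
E
python3 d.py .427 .114 .105 -3
```

```text
t: 2.35
position: [0.4268, 0.1143, 0.1745]
eef_rot: [[-0.999, 0.051, 0.001], [0.051, 0.999, -0.0], [-0.001, -0.0, -1.0]]
ft_force: [-0.2, -0.2, -0.4]
gripper_width: 0.092
t 2.5 pos [0.425  0.1158 0.1739] yaw -2.7444232168669913 F [-0.8874  0.6116  0.2044] shift cm [-0.2259 -0.1655  6.8882] spin 0.2555767831330087
```

View pics/c2.png

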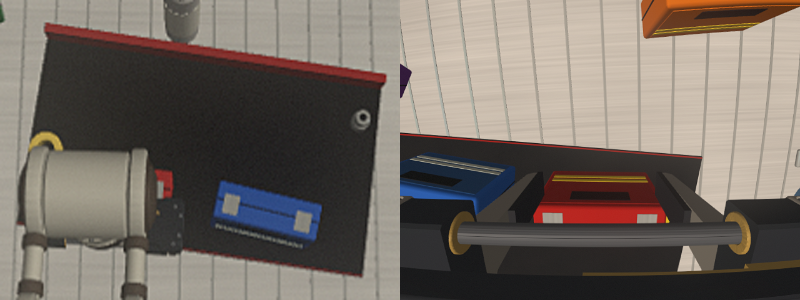

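The wrist view shows the red case centred between the open fingers and parallel to them. I'll lower to near its top and push.

```bash
python3 -m inch '[[[0,0,3],0],[[0,0,6],0],[[0,0,6.7],0],[[-1,0,6.7],0],[[-2,0,6.7],0]]' && python3 -m inch '[[[-0.7,0,0],0],[[-1.4,0,0],0],[[-2.1,0,0],0],[[-2.1,0,0],0]]'; python3 d.py .427 .114 .105 -3
```

```text
t: 3.12
position: [0.4478, 0.115, 0.1094]
eef_rot: [[-0.999, 0.047, 0.003], [0.047, 0.999, -0.0], [-0.003, 0.0, -1.0]]
ft_force: [0.6, 0.4, 0.4]
gripper_width: 0.0916
t: 3.62
position: [0.4669, 0.1139, 0.1075]
eef_rot: [[-0.999, 0.048, -0.0], [0.048, 0.999, 0.0], [0.0, -0.0, -1.0]]
ft_force: [-0.2, -0.3, -0.9]
gripper_width: 0.092
t 3.625 pos [0.4669 0.1139 0.1075] yaw -2.730521316105424 F [-0.209  -0.264  -0.9201] shift cm [ 3.9813 -0.1775  0.2495] spin 0.26947868389457597
```

```bash
python3 -m inch '[[[-0.5,0,0],0],[[-1,0,0],0],[[-1.5,0,0],0],[[-2,0,0],0]]'; python3 -m inch '[[[-0.8,0,0],0],[[-1.6,0,0],0],[[-2.4,0,0],0]]'; python3 - <<'E'
from h import *
S=ctrl.get_image("side");cv2.imwrite("pics/s3.png",cv2.resize(S["frame"][180:340,200:420],(660,480))[:,:,::-1])
E
```

```text
t: 4.12
position: [0.4872, 0.113, 0.1077]
eef_rot: [[-0.999, 0.048, 0.001], [0.048, 0.999, -0.0], [-0.001, 0.0, -1.0]]
ft_force: [-0.4, -0.9, 0.8]
gripper_width: 0.0918
t: 4.5
position: [0.5113, 0.1118, 0.1075]
eef_rot: [[-0.999, 0.048, 0.0], [0.048, 0.999, 0.0], [-0.0, 0.0, -1.0]]
ft_force: [-0.6, 0.1, -0.2]
gripper_width: 0.092
```

View pics/s3.png

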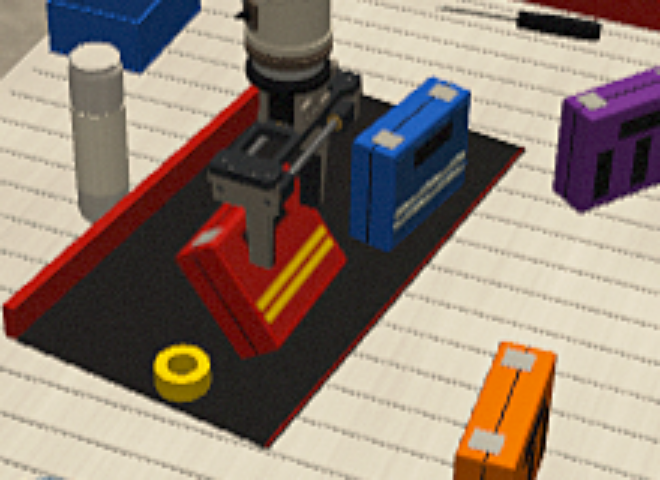

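The case is mid-tip and falling past its balance point. I'll back away, then look.

```bash
python3 -m inch '[[[-0.5,0,0],0],[[0,0,0],0],[[3,0,0],0],[[6,0,0],0],[[9,0,0],0]]'; python3 -m inch '[[[4,0,0],0],[[8,0,0],0]]'; python3 - <<'E'
from h import *
T=ctrl.get_image("top");S=ctrl.get_image("side")
a=cv2.resize(T["frame"][150:310,210:440],(460,320),interpolation=cv2.INTER_CUBIC)
b=cv2.resize(S["frame"][180:340,190:360],(340,320))
cv2.imwrite("pics/c4.png",cv2.hconcat([a,b])[:,:,::-1])
E
```

```text
t: 5.18
position: [0.4193, 0.1162, 0.1074]
eef_rot: [[-0.999, 0.047, -0.0], [0.047, 0.999, 0.0], [0.0, 0.0, -1.0]]
ft_force: [-0.3, 0.0, 0.1]
gripper_width: 0.0921
t: 5.42
position: [0.3392, 0.12, 0.1073]
eef_rot: [[-0.999, 0.047, -0.0], [0.047, 0.999, 0.0], [0.0, 0.0, -1.0]]
ft_force: [0.1, 0.8, 0.6]
gripper_width: 0.0919
```

View pics/c4.png

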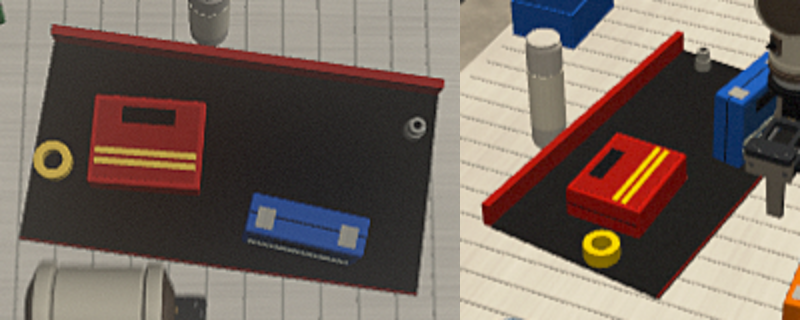

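The case lies flat with the stripes up: top-face corners in the crop are about (96,96), (206,102), (200,186) and (88,181). The tape at (53,160) and the blue case are untouched. Next is the remaining push distance.

```bash
python3 - <<'E'
from h import *
np.set_printoptions(precision=4,suppress=True)
T=ctrl.get_image("top")
P=[onz(T,np.array(p)/2+[210,150],.054)[:2] for p in((96,96),(206,102),(200,188),(88,183))]
n=np.array([.9919,-.1271]);r=np.array([.699,-.028])
for a in P: print(a,"dist to rim",(r-a)@n)
print("yaw far,near",[np.degrees(-np.arctan2(*(P[i]-P[j]))) for i,j in((0,1),(3,2))],"centre",sum(P)/4,"near mid",(P[2]+P[3])/2)
print(onz(T,np.array((53,158))/2+[210,150],.02))
E
python3 d.py .43 .12 .025 -7.3
```

```text
[0.6419 0.173 ] dist to rim 0.08220659719232361
[0.6356 0.0269] dist to rim 0.06983373324477153
[0.5199 0.0332] dist to rim 0.18539580654303356
[0.5246 0.1795] dist to rim 0.1993560817968376
yaw far,near [np.float64(-2.4468337319007443), np.float64(-1.8312320035926495)] centre [0.5805 0.1032] near mid [0.5223 0.1064]
[0.564 0.232 0.02 ]
t 5.575 pos [0.3394 0.1201 0.1072] yaw -2.6842832709560156 F [ 0.5711 -1.0753  0.7066] shift cm [-9.0519  0.4102  8.2205] spin 4.615716729043984
```

```bash
python3 -m inch '[[[-5,0.2,0],2.3],[[-9,0.4,1],4.6],[[-12,0.5,4],4.6],[[-12,0.5,8],4.6],[[-12,0.5,8.8],4.6]]'; python3 -m inch '[[[-0.8,0,0],0],[[-1.6,0,0],0],[[-2.4,0,0],0],[[-3.2,0,0],0],[[-4,0,0],0]]';python3 d.py .58 .105 .018 -7.3
```

```text
t: 6.2
position: [0.4594, 0.119, 0.017]
eef_rot: [[-0.992, 0.128, -0.005], [0.128, 0.992, -0.0], [0.005, -0.001, -1.0]]
ft_force: [-0.2, 0.6, 0.7]
gripper_width: 0.0918
t: 6.82
position: [0.5014, 0.114, 0.0199]
eef_rot: [[-0.992, 0.128, 0.001], [0.128, 0.992, 0.0], [-0.001, 0.0, -1.0]]
ft_force: [0.5, -0.0, 0.0]
gripper_width: 0.0918
t 6.825 pos [0.5014 0.114  0.0199] yaw -7.326343163159706 F [ 0.4649 -0.0355  0.0173] shift cm [-7.9123  0.105   0.1991] spin -0.026343163159705973
```

```bash
for i in 1; do python3 -m inch '[[[-0.8,0,0],0],[[-1.6,0,0],0],[[-2.4,0,0],0],[[-3.2,0,0],0],[[-4,0,0],0]]'; done; python3 -m inch '[[[-0.6,0,0],0],[[-1.2,0,0],0],[[-1.8,0,0],0],[[-2.4,0,0],0],[[-3,0,0],0]]'; python3 - <<'E'
from h import *
T=ctrl.get_image("top");S=ctrl.get_image("side")
a=cv2.resize(T["frame"][150:310,210:440],(460,320),interpolation=cv2.INTER_CUBIC)
b=cv2.resize(S["frame"][180:340,190:360],(340,320))
cv2.imwrite("pics/c5.png",cv2.hconcat([a,b])[:,:,::-1])
E
```

```text
t: 7.45
position: [0.5379, 0.1095, 0.0191]
eef_rot: [[-0.992, 0.127, -0.007], [0.127, 0.992, 0.001], [0.007, -0.0, -1.0]]
ft_force: [-9.1, 0.8, 7.6]
gripper_width: 0.0922
t: 8.07
position: [0.5677, 0.1057, 0.0191]
eef_rot: [[-0.992, 0.127, -0.006], [0.127, 0.992, 0.001], [0.007, -0.0, -1.0]]
ft_force: [-8.6, 1.0, 7.6]
gripper_width: 0.0918
```

View pics/c5.png

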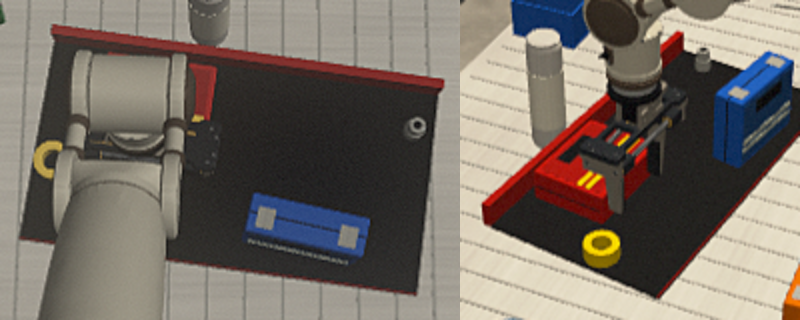

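The case has turned parallel and sits close to the rim. The pushing force is about 9 N of sliding friction. I'll creep forward until the force rises.

```bash
python3 -m inch '[[[-0.3,0,0],0],[[-0.6,0,0],0],[[-0.9,0,0],0]]'; python3 -m inch '[[[-0.2,0,0],0],[[-0.3,0,0],0],[[-0.3,0,0],0]]'
```

```text
t: 8.55
position: [0.577, 0.1044, 0.0191]
eef_rot: [[-0.992, 0.127, -0.005], [0.127, 0.992, 0.0], [0.005, -0.0, -1.0]]
ft_force: [-7.1, 0.8, 5.9]
gripper_width: 0.0921
t: 8.93
position: [0.5801, 0.104, 0.0191]
eef_rot: [[-0.992, 0.127, -0.004], [0.127, 0.992, 0.0], [0.004, -0.0, -1.0]]
ft_force: [-8.3, 0.5, 5.0]
gripper_width: 0.092
```

```bash
python3 -m inch '[[[-0.2,0,0],0],[[-0.3,0,0],0],[[-0.3,0,0],0]]';python3 -m inch '[[[-0.15,0,0],0],[[-0.2,0,0],0],[[-0.2,0,0],0]]'
```

```text
t: 9.3
position: [0.5831, 0.1036, 0.0191]
eef_rot: [[-0.992, 0.127, -0.004], [0.127, 0.992, 0.0], [0.004, -0.0, -1.0]]
ft_force: [-7.5, 1.3, 3.9]
gripper_width: 0.092
t: 9.68
position: [0.5842, 0.1035, 0.0191]
eef_rot: [[-0.992, 0.127, -0.007], [0.127, 0.992, 0.0], [0.007, -0.0, -1.0]]
ft_force: [-9.3, 1.5, 8.0]
gripper_width: 0.0917
```

```bash
python3 -m inch '[[[-0.1,0,0],0],[[-0.2,0,0],0],[[-0.2,0,0],0]]';python3 -m inch '[[[-0.1,0,0],0],[[-0.2,0,0],0],[[-0.2,0,0],0]]'
```

```text
t: 10.05
position: [0.5841, 0.1035, 0.0191]
eef_rot: [[-0.992, 0.127, -0.012], [0.127, 0.992, 0.001], [0.012, -0.001, -1.0]]
ft_force: [-18.3, 1.8, 14.8]
gripper_width: 0.092
t: 10.42
position: [0.584, 0.1035, 0.0191]
eef_rot: [[-0.992, 0.127, -0.017], [0.127, 0.992, 0.001], [0.017, -0.001, -1.0]]
ft_force: [-26.0, 1.3, 22.0]
gripper_width: 0.0919
```

The case has stopped at the rim: force is up to 26 N and the position has stalled. I'll retreat straight back, rise and inspect.

```bash
python3 -m inch '[[[0.5,0,0],0],[[2,0,0],0],[[5,0,0],0],[[9,0,0],0],[[13,0,0],0]]';python3 -m inch '[[[5,0,-3],0],[[10,0,-6],0],[[15,0,-10],0]]'; python3 - <<'E'
from h import *
np.set_printoptions(precision=4,suppress=True)
T=ctrl.get_image("top");S=ctrl.get_image("side")
a=cv2.resize(T["frame"][150:220,220:330],(792,504),interpolation=cv2.INTER_CUBIC)
cv2.imwrite("pics/c6.png",a[:,:,::-1])
b=cv2.resize(S["frame"][190:300,190:330],(763,600),interpolation=cv2.INTER_CUBIC)
cv2.imwrite("pics/c7.png",b[:,:,::-1])
E
```

```text
t: 11.05
position: [0.4615, 0.1191, 0.0197]
eef_rot: [[-0.992, 0.128, 0.001], [0.128, 0.992, -0.0], [-0.001, 0.0, -1.0]]
ft_force: [0.6, -0.7, 1.0]
gripper_width: 0.0918
t: 11.42
position: [0.3129, 0.1381, 0.1191]
eef_rot: [[-0.992, 0.128, -0.0], [0.128, 0.992, -0.0], [0.0, -0.0, -1.0]]
ft_force: [-0.6, 0.7, 0.5]
gripper_width: 0.0922
```

View pics/c6.png

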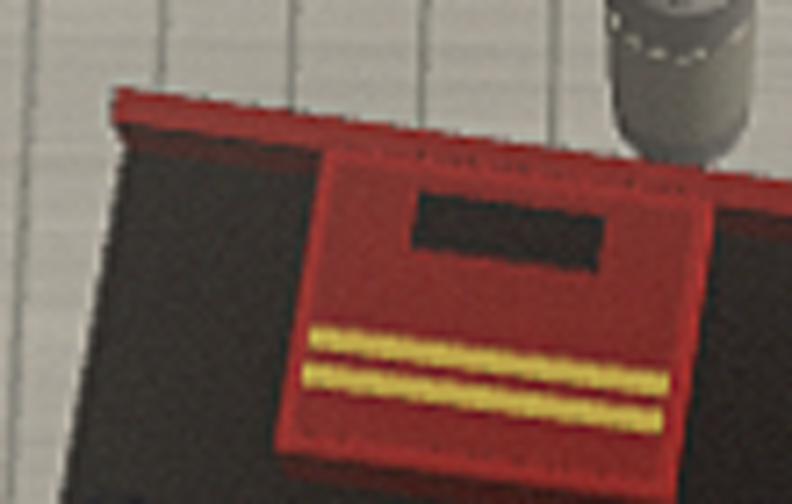

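View pics/c7.png

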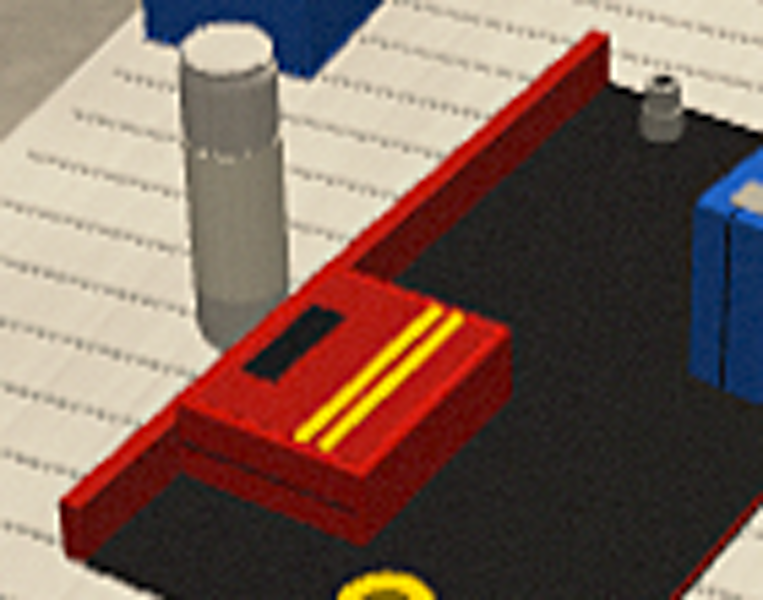

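The case lies flat, parallel to the rim to within about 0.3°, and neither view shows a gap. Tape, socket and blue case are in place, so I'm handing it in.

```bash
python3 -c "from workcell import ctrl;print(ctrl.sign_off())"
```

```text
the job is handed in; nothing more can be done
None
```

I tipped the red case over away from the robot with the open fingers near its top, then pushed it about 75 mm along the mat to the rear rim. I handed it in at about 11.5 s, with the arm pulled back and touching nothing.

- **At the rim:** the push stalled there and the force rose from about 9 N to 26 N with no further movement.
- **Flush and flat:** the last top and side pictures show the case flat with the yellow stripes up. No gap to the rim is visible, and it is parallel to within about 0.3° by eye (under 1 mm over the case's width).
- **Everything else:** the blue case is standing where it was, and the tape, socket and spray can look unmoved. I did not check the driver, spanner and mug again at the end.
- **Poor measurement:** the computed outline fit for the blue case was poor. I used it only to check there was room beside it, and the gripper stayed well clear. No other check failed or disagreed.

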